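Close up the carton of broken tile

ROBOT

A 6-joint arm with a two-finger parallel gripper is mounted at the origin on the work surface. World frame = base frame: x ahead of the robot, y to its left, z up, the work surface at z = 0. Lengths are in m, angles in degrees, forces in N, time in s.
With the tool pointing down it reaches from about 0.375 to 0.975 m from the base axis. Payload 3.8 kg.
Tool frame: the origin (TCP) lies on the front face of the gripper's body, between the roots of the fingers; the fingertips stand 73 mm ahead of it and the grasp point (between the pads) lies 54 mm ahead of it (env.nose_length is the distance from the TCP to the fingertips, in m); z points along the fingers, y is the line along which they close (so a half turn about z gives the same grasp; the last joint's range is limited). The gripper opens to 85 mm and grips with 20 to 120 N. Pads are 22 mm wide; open, the fingers measure 114 mm over their backs; the gripper's body (76 mm by 85 mm) begins 54 mm behind the grasp point. The pads swing forward as they close: fully open they stand 13 mm farther back than shut.
Start: joints at [73.23, 15.12, 91.902, -0, 72.978, -2.114], TCP at [0.171, 0.653, 0.304] pointing down, gripper open.
Joint ranges: [-150.88, 150.88], [-54.13, 125.18], [17.81, 147.31], [-75.09, 255.09], [0, 152.58], [-146.25, 146.25]. Speed limits (degrees/s): [147.25, 147.25, 180, 180, 180, 180].

INTERFACE

Orientations are given as a 3x3 rotation matrix whose columns are the frame's x, y, z axes.
In Python, from bench import env gives the robot as it stands.
- The arm moves only by the tool servo_tool, never from a script. Its argument "series" is a list that holds one entry, the list of rows, each a list of 6 numbers: the shift along the tool's x, y, z as a fraction of full scale, then the turn, a rotation vector about the tool's x, y, z as a fraction of full scale. A call has 1 to 10 rows; each row shifts and turns the commanded pose from where the row before left it, along the tool's axes as they then stand; what a row does not reach is not made up. Full scale, the value 1, is 0.8 m for a shift and 360 degrees for a turn. A row lasts 1/10 s, in which the tool goes at most 50 mm and 8.59 degrees, less where a joint would pass 70% of its speed; a pose out of reach is approached as far as the arm can. A call with a number of a shift or a turn outside -1 to 1 is refused whole. A call with a gripper value outside its range is refused whole. "gripper" is the closure, from -1 (fully open) to 1 (shut), set as the call begins (left out, the last holds). The fingers move at their own pace and stop on an object; "grip_force" is the grip in N (left out, the last holds). Time passes only in rows, so rows that do not move let the fingers close. It gives the time, the measured TCP pose, the force, the opening and the grip force at its end, in the units of the state.
- env.get_obs(): the state, without advancing time (a new reading comes with each control period).
- env.capture(name): name is "side" or "top"; returns a dict with "image" (384x512x3 uint8, red, green, blue), "mtx" (3x3 intrinsics, pixels), "dist" ([k1, k2, p1, p2, k3] as OpenCV has them; the pictures are not rectified), "R" (3x3) and "t" (3): a world point X has camera coordinates R X + t. Camera axes: x right, y down, z forward; pixel columns grow to the right and rows downward; lengths in m; the calibration is good to about 2 mm. A picture is of the moment at which its call begins. There is no depth.
- env.job_done(): hands the job in; it is judged then, once.
The state is a dict: "time": time; "q": joint angles; "joint_velocities": joint speeds; "joint_torque": joint torques, N m; "tcp_pos": TCP position; "tool_rot": TCP orientation; "force": force on the tool from outside, world axes, zero at the start; "wrist_torque": the same for the moment, N m; "gripper_width": opening from 0.0 (shut) to 1.0 (fully open); "finger_force": force on a finger pad.
Only numpy, scipy, OpenCV 4.12 (cv2) and the standard library are available. Lean on these libraries where they do the work, as an engineer would, in place of code of your own. Each camera call takes 0.05 s, during which the arm holds its last target. There are 200 camera calls.

TASK

Close the carton of broken mosaic tile so it can be stored: with the fingertips push the two side flaps in flat over the tiles, in either order, and only then push the lid over and down flat on top of them. Push on the brown outer faces only: do not pinch the panels or pull on their white inner faces, and leave the shards, tools and containers on the table where they are.

Things in the scene. Friction and masses are not known exactly. Their poses are not given: they have to be found in the camera images.
- carton: open brown cardboard carton full of broken tile, heavy, does not move; 170 mm (its x, depth) by 220 mm (its y, width) by 100 mm high. Origin at the centre of its underside; its +x side is the far one, where the lid is hinged, its +y side is the left one as seen from the robot. The tiles lie below the rim
- flap_left (a joint): left side flap, stiff card 5 mm thick, brown outside, white inside, hinged on the carton's +y rim; 75 mm from hinge to free edge, 150 mm along the rim. Value (rad): 0 = folded in flat over the tiles (hard stop), 1.57 = upright, more = leaning outward. Stays where it is left, no spring-back (hinge friction 0.06 N m, about 1 N at the edge)
- flap_right (a joint): right side flap, stiff card 5 mm thick, brown outside, white inside, hinged on the carton's -y rim; 75 mm from hinge to free edge, 150 mm along the rim. Value (rad): 0 = folded in flat over the tiles (hard stop), 1.57 = upright, more = leaning outward. Stays where it is left, no spring-back (hinge friction 0.06 N m, about 1 N at the edge)
- flap_left_hinge (a point): middle of the left flap's hinge line, 110 mm to the carton's +y and 103 mm above its underside
- flap_right_hinge (a point): middle of the right flap's hinge line, 110 mm to the carton's -y and 103 mm above its underside
- flap_left_edge (a point): middle of the left flap's free edge, 75 mm from its hinge
- flap_right_edge (a point): middle of the right flap's free edge, 75 mm from its hinge
- lid (a joint): large lid of the same card, a darker tape strip down its brown outside, hinged on the carton's far (+x) rim; 165 mm from hinge to free edge, 220 mm wide, 5 mm thick. Value (rad): 0 = shut flat over the folded side flaps (hard stop), 1.57 = upright, more = leaning away from the robot. Same stiff hinge; it would pass through unfolded side flaps, so mind the order
- lid_hinge (a point): middle of the lid's hinge line, 85 mm to the carton's +x and 110 mm above its underside
- lid_edge (a point): middle of the lid's free edge, 165 mm from its hinge; shut, it lies above the carton's near rim
- flap_left_inner: white inner face of the left flap, which faces the tiles when shut; origin at the hinge
- flap_right_inner: white inner face of the right flap; origin at the hinge
- lid_inner: white inner face of the lid; origin at the hinge
- shard_white: loose white tile shard, 45 x 32 x 9 mm, lying flat; leave alone. Origin at the centre of its underside
- shard_blue: loose blue tile shard, 38 x 30 x 9 mm, lying flat; leave alone. Origin as above
- shard_grey: loose grey tile shard, 50 x 28 x 9 mm, lying flat; leave alone. Origin as above
- hammer: hammer lying on the table, 280 mm long; leave alone. Lies along its x axis
- jar: jar with blue cap, 60 mm wide, 75 mm high; leave alone. Origin under its centre
- cup: yellow plastic cup, 72 mm wide at the rim, 85 mm high; leave alone. Origin under its centre
- brush: brush lying on the table, 200 mm long; leave alone. Lies along its x axis

How it is judged:
By the outcome, as a careful person would: the job done as asked, in the order asked, and still so for the second after the job is handed in, with the robot touching nothing.
It also fails if it takes over 54 s, if anything falls off the work surface, if the arm or the gripper's body presses on something with over 40 N, if the wrist force passes 120 N, or if a joint passes its speed limit or range.

## Working session

There is one attempt and no reset: what is moved stays moved. The work goes in short steps, Python scripts to look and compute and a tool call to move; the robot and the scene stay as the last step left them, time stands still between calls to the robot, and variables do not carry over. Pictures are saved under pics/ and viewed, at most 10 in all, crops included, and the job is handed in when it is done.

Besides the shell and the picture viewer there is one more tool, called after "Emit:" as a command line: name --argument value ..., lists and objects as JSON in quotes. servo_tool: Moves the arm, as the interface text tells. Its arguments: {"type":"object","properties":{"series":{"type":"array"},"gripper":{"type":"number"},"grip_force":{"type":"number"}},"required":["series"]}

```bash
mkdir -p pics; ls; python3 - <<'E'
from bench import env
import cv2,numpy as np,pickle
d={}
for n in("side","top"):
    c=env.capture(n); d[n]=c; cv2.imwrite(f"pics/{n}0.png",c["image"][:,:,::-1])
    print(n,c["mtx"].tolist(),c["dist"],(-c["R"].T@c["t"]).round(3),c["R"].round(2).tolist())
pickle.dump(d,open("cap0.pkl","wb"))
o=env.get_obs();print(o["time"],o["tcp_pos"],o["tool_rot"],o["gripper_width"])
E
```

```text
pics
side [[481.379868963389, 0.0, 258.51054265317305], [0.0, 481.379868963389, 192.95500825768565], [0.0, 0.0, 1.0]] [-0.07067969  0.          0.          0.          0.        ] [0.285 0.931 1.027] [[-0.97, -0.24, -0.02], [-0.16, 0.69, -0.71], [0.18, -0.69, -0.71]]
top [[425.6495726630007, 0.0, 251.74678633446555], [0.0, 425.6495726630007, 191.82390785962494], [0.0, 0.0, 1.0]] [-0.02536127  0.          0.          0.          0.        ] [ 0.232 -0.012  1.528] [[0.09, -1.0, -0.0], [-0.97, -0.09, -0.2], [0.2, 0.02, -0.98]]
0.1 [0.17064459 0.65254897 0.30267366] [[-9.67453381e-01  2.53048567e-01 -6.15366658e-04]
 [ 2.53049295e-01  9.67451403e-01 -1.95904441e-03]
 [ 9.96039561e-05 -2.05100224e-03 -9.99997892e-01]] 0.9999034628208041
```

View pics/side0.png

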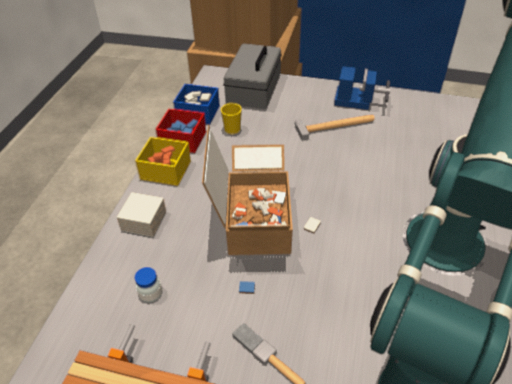

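View pics/top0.png

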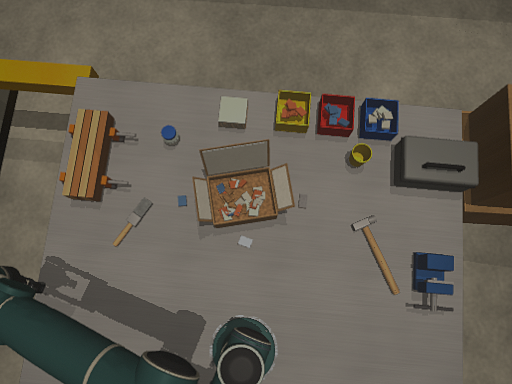

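The side view shows the carton around (260,210), with the lid leaning at the far side (215,175), the right flap upright-ish at (258,158), and the left flap seen edge-on or hanging outward at (258,240). In the top view the carton is at (241,197), slightly yawed, with the lid at (236,158) and the flaps at (203,200) and (283,188). I'll zoom in on both.

```bash
python3 - <<'E'
import cv2,numpy as np,pickle
d=pickle.load(open("cap0.pkl","rb"))
a=d["top"]["image"][130:235,185:300]; b=d["side"]["image"][125:260,195:300]
a=cv2.resize(a,None,fx=4,fy=4,interpolation=cv2.INTER_CUBIC)[:,:,::-1]   # top: x=185+u/4,y=130+v/4
b=cv2.resize(b,None,fx=3,fy=4,interpolation=cv2.INTER_CUBIC)[:,:,::-1]
h=max(a.shape[0],b.shape[0]); im=np.zeros((h,a.shape[1]+b.shape[1],3),np.uint8)
im[:a.shape[0],:a.shape[1]]=a; im[:b.shape[0],a.shape[1]:]=b
print(im.shape); cv2.imwrite("pics/crop0.png",im)
E
```

```text
(540, 775, 3)
```

View pics/crop0.png

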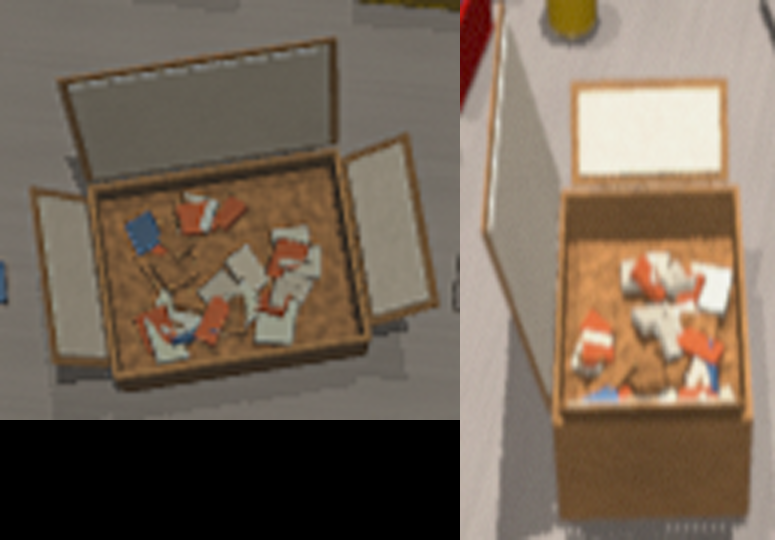

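The zoomed crop shows these rim corners in the top crop: (92,187), (337,152), (368,342), (114,379). The left flap's free edge is at (32,188)-(52,363), the right flap's at (407,135)-(437,305), and the lid's at (60,80)-(335,40). All three lean outward. Next I'll compute the carton pose and the joint angles.

```bash
cat > h.py <<'E'
import cv2,numpy as np
def ray(c,px):
    u=cv2.undistortPoints(np.array([[px]],float),c["mtx"],c["dist"])[0,0]
    return -c["R"].T@c["t"], c["R"].T@np.array([u[0],u[1],1.])
def onplane(c,px,p,n):
    o,d=ray(c,px); return o+d*(np.dot(p-o,n)/np.dot(d,n))
E
python3 - <<'E'
import pickle;from h import *
d=pickle.load(open("cap0.pkl","rb"));T=d["top"];S=d["side"]
tp=lambda u,v:(185+u/4,130+v/4); sp=lambda u,v:(195+(u-460)/3,125+v/4)
Z=np.array([0,0,1.])
P=[onplane(T,tp(*q),[0,0,.1],Z) for q in((92,187),(337,152),(368,342),(114,379))]
fl,fr,nr,nl=P
for p in P:print(p.round(4))
print("w",np.linalg.norm(fl-fr),np.linalg.norm(nl-nr),"d",np.linalg.norm(fl-nl),np.linalg.norm(fr-nr))
c=sum(P)/4; ey=(fl-fr)+(nl-nr); ex=(fl-nl)+(fr-nr)
yaw=(np.arctan2(ey[1],ey[0])-np.pi/2+np.arctan2(ex[1],ex[0]))/2
X=np.array([np.cos(yaw),np.sin(yaw),0]);Y=np.array([-X[1],X[0],0])
print("c",c,"yaw",np.degrees(yaw),np.degrees(np.arctan2(ey[1],ey[0])-np.pi/2),np.degrees(np.arctan2(ex[1],ex[0])))
S2=[onplane(S,sp(*q),[0,0,.1],Z) for q in((565,188),(738,188),(750,410),(555,410))]
for p in S2:print("side",p.round(4))
def ang(cam,pxs,h,out,n,L):
    for px in pxs:
        # plane of outline: solve along ray for distance L from hinge axis
        o,r=ray(cam,px); A=np.array([r@out,r[2]]);B=np.array([(o-h)@out,o[2]-h[2]])
        a,b,cc=A@A,2*A@B,B@B-L*L; D=b*b-4*a*cc
        for s in(-1,1):
            if D<0: print("miss",-D); break
            t=(-b+s*D**.5)/2/a; q=B+A*t
            p=o+r*t; print(np.degrees(np.arctan2(q[1],-q[0])).round(1),"along",((p-c)@n).round(3),p.round(3))
c0=c*[1,1,0]
print("L");h=c0+.11*Y+.103*Z;ang(T,[tp(32,188),tp(52,363)],h,Y,X,.075)
print("R");h=c0-.11*Y+.103*Z;ang(T,[tp(407,135),tp(437,305)],h,-Y,X,.075);ang(S,[sp(573,82),sp(727,82)],h,-Y,X,.075)
print("lid");h=c0+.085*X+.11*Z;ang(T,[tp(60,80),tp(335,40)],h,X,Y,.165);ang(S,[sp(485,235),sp(500,3)],h,X,Y,.165)
E
```

```text
[0.5677 0.1773 0.1   ]
[ 0.6184 -0.0308  0.1   ]
[ 0.4551 -0.0711  0.1   ]
[0.4037 0.1397 0.1   ]
w 0.21413645844188148 0.21694746187037037 d 0.16823667896415936 0.168218489040098
c [0.51124042 0.05377725 0.1       ] yaw 13.54531889190681 13.697920388222608 13.392717395591012
side [ 0.6194 -0.0349  0.1   ]
side [ 0.4587 -0.0712  0.1   ]
side [0.408  0.1319 0.1   ]
side [0.5695 0.1689 0.1   ]
L
123.2 along 0.073 [0.547 0.218 0.166]
-135.8 along 0.103 [0.573 0.237 0.051]
123.8 along -0.074 [0.404 0.184 0.165]
-136.4 along -0.056 [0.418 0.2   0.051]
R
135.1 along 0.076 [ 0.623 -0.087  0.156]
-148.7 along 0.1 [ 0.65  -0.092  0.064]
136.8 along -0.069 [ 0.482 -0.123  0.154]
-150.6 along -0.055 [ 0.498 -0.13   0.066]
120.0 along 0.075 [ 0.618 -0.072  0.168]
138.4 along 0.076 [ 0.624 -0.09   0.153]
114.6 along -0.069 [ 0.477 -0.1    0.171]
144.0 along -0.071 [ 0.482 -0.129  0.147]
lid
105.1 along 0.108 [0.61  0.189 0.269]
-141.5 along 0.131 [0.689 0.231 0.007]
105.6 along -0.106 [ 0.662 -0.019  0.269]
-142.2 along -0.129 [ 0.751 -0.021  0.009]
104.2 along 0.114 [0.607 0.194 0.27 ]
-125.1 along -0.195 [ 0.732 -0.093 -0.025]
106.3 along -0.107 [ 0.664 -0.019  0.268]
-128.0 along -0.492 [ 0.808 -0.381 -0.02 ]
```

Emit:
servo_tool --series '[[[0,0,0,0,0,-0.0196],[0,0,0,0,0,-0.0196],[0,0,0,0,0,-0.0196],[0,0,0,0,0,-0.0196],[-0.02,-0.047,0,0,0,0],[-0.02,-0.047,0,0,0,0],[-0.02,-0.047,0,0,0,0],[-0.02,-0.047,0,0,0,0],[-0.02,-0.047,0,0,0,0],[-0.02,-0.047,0,0,0,0]]]' --gripper 1 --grip_force 40

```text
time: 1.1
tcp_pos: [0.3175, 0.4546, 0.3033]
tool_rot: [[-0.972, -0.235, -0.0], [-0.235, 0.972, -0.001], [0.001, -0.001, -1.0]]
force: [1.4, -0.4, -0.1]
gripper_width: 0.0
finger_force: 0.0
```

```bash
cat > st.py <<'E'
from bench import env
import numpy as np
o=env.get_obs();y=np.radians(13.5);c=np.array([.511,.052,0]);X=np.array([np.cos(y),np.sin(y),0]);Y=np.array([-X[1],X[0],0])
p=np.array(o["tcp_pos"]);R=np.array(o["tool_rot"])
B=np.c_[X,Y,[0,0,1]]
print("t",o["time"],"tcp carton",(B.T@(p-c)).round(4),"tip",(B.T@(p+R[:,2]*env.nose_length-c)).round(4),"F",np.round(o["force"],1),"w",round(o["gripper_width"],3))
print("R in carton",(B.T@R).round(3).tolist(),"q",np.round(o["q"],0))
E
python3 st.py
```

```text
t 1.1 tcp carton [-0.0941  0.4366  0.3033] tip [-0.0942  0.4366  0.2307] F [ 1.4 -0.4 -0.1] w 0.0
R in carton [[-1.0, -0.002, -0.001], [-0.002, 1.0, -0.001], [0.001, -0.001, -1.0]] q [ 52.   2. 107.  -0.  71. -51.]
```

Emit:
servo_tool --series '[[[-0.0175,-0.0483,0,0,0,0],[-0.0175,-0.0483,0,0,0,0],[-0.0175,-0.0483,0,0,0,0],[-0.0175,-0.0483,0,0,0,0],[-0.0175,-0.0483,0,0,0,0],[-0.0175,-0.0483,0,0,0,0],[0,0,0.04,0,0,0],[0,0,0.04,0,0,0],[0,0,0.04,0,0,0],[0,0,0,0,0,0]]]'

```text
time: 2.1
tcp_pos: [0.4497, 0.2486, 0.2026]
tool_rot: [[-0.972, -0.234, -0.01], [-0.234, 0.972, -0.005], [0.011, -0.002, -1.0]]
force: [-0.6, -1.1, 0.2]
gripper_width: -0.001
finger_force: 0.0
```

```bash
python3 st.py
```

```text
t 2.1 tcp carton [-0.0138  0.2055  0.2026] tip [-0.0145  0.2053  0.13  ] F [-0.6 -1.1  0.2] w -0.001
R in carton [[-1.0, -0.001, -0.011], [-0.001, 1.0, -0.002], [0.011, -0.002, -1.0]] q [ 26.   3. 117.  -0.  60. -77.]
```

Emit:
servo_tool --series '[[[0,-0.025,0,0,0,0],[0,-0.025,0,0,0,0],[0,-0.025,0,0,0,0],[0,-0.025,0,0,0,0],[0,0,-0.04,0,0,0],[0,-0.0375,0.005,0,0,0],[0,-0.0275,0.0275,0,0,0],[0,-0.01,0.0188,0,0,0],[0,0,0.011,0,0,0],[0,0,0,0,0,0]]]'

```text
time: 3.1
tcp_pos: [0.4855, 0.1146, 0.1898]
tool_rot: [[-0.972, -0.234, -0.001], [-0.234, 0.972, 0.0], [0.001, 0.0, -1.0]]
force: [-0.2, 0.9, -0.2]
gripper_width: 0.002
finger_force: 0.0
```

```bash
python3 st.py
```

```text
t 3.1 tcp carton [-0.0102  0.0668  0.1898] tip [-0.0103  0.0669  0.1172] F [-0.2  0.9 -0.2] w 0.002
R in carton [[-1.0, -0.001, -0.001], [-0.001, 1.0, 0.0], [0.001, 0.0, -1.0]] q [ 10.   2. 120.   0.  58. -93.]
```

Emit:
servo_tool --series '[[[0,0,0.005,0,0,0],[0,0,0.005,0,0,0],[0,0,0.002,0,0,0],[0,0,0,0,0,0]]]'

```text
time: 3.5
tcp_pos: [0.4859, 0.1149, 0.1804]
tool_rot: [[-0.972, -0.235, -0.0], [-0.235, 0.972, 0.0], [-0.0, 0.0, -1.0]]
force: [0.7, 0.7, 0.3]
gripper_width: -0.0
finger_force: 0.0
```

```bash
python3 st.py
```

```text
t 3.5 tcp carton [-0.0097  0.067   0.1804] tip [-0.0097  0.0671  0.1078] F [0.7 0.7 0.3] w -0.0
R in carton [[-1.0, -0.002, 0.0], [-0.002, 1.0, 0.0], [-0.0, 0.0, -1.0]] q [ 10.   3. 120.   0.  57. -93.]
```

Emit:
servo_tool --series '[[[0,0,0.002,0,0,0],[0,0,0.002,0,0,0],[0,0,0,0,0,0]]]'

```text
time: 3.8
tcp_pos: [0.486, 0.1147, 0.178]
tool_rot: [[-0.972, -0.235, -0.0], [-0.235, 0.972, 0.0], [0.0, 0.0, -1.0]]
force: [-1.9, 0.8, 6.3]
gripper_width: 0.001
finger_force: 3.2
```

```bash
python3 st.py;  python3 - <<'E'
from bench import env
import cv2,numpy as np
a,b=[cv2.resize(env.capture(n)["image"][s],(390,520),interpolation=cv2.INTER_CUBIC)[:,:,::-1] for n,s in(("top",np.s_[110:250,180:300]),("side",np.s_[115:265,190:310]))]
cv2.imwrite("pics/p1.png",np.hstack([a,b]))
E
```

```text
t 3.8 tcp carton [-0.0097  0.0668  0.178 ] tip [-0.0097  0.0668  0.1054] F [-1.9  0.8  6.3] w 0.001
R in carton [[-1.0, -0.001, -0.0], [-0.001, 1.0, 0.0], [0.0, 0.0, -1.0]] q [ 10.   3. 120.   0.  57. -93.]
```

View pics/p1.png

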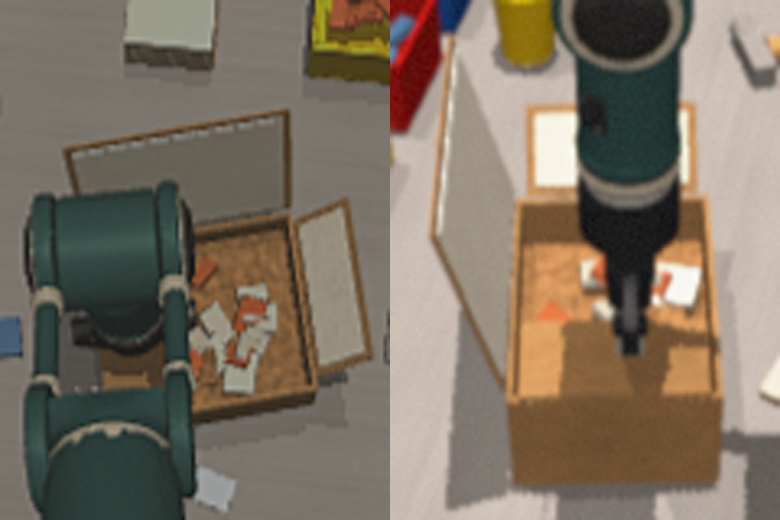

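The left flap is flat: brown side up at (615,360) in the side view, with 6 N at z = 0.105. The lid and right flap haven't moved. Next is the right flap.

Emit:
servo_tool --series '[[[0,0,-0.05,0,0,0],[0,0,-0.05,0,0,0],[0,0,-0.05,0,0,0],[0,-0.052,0,0,0,0],[0,-0.052,0,0,0,0],[0,-0.052,0,0,0,0],[0,-0.052,0,0,0,0],[0,-0.052,0,0,0,0],[0,-0.052,0,0,0,0],[0,-0.052,0,0,0,0]]]'

```text
time: 4.9
tcp_pos: [0.5542, -0.1703, 0.297]
tool_rot: [[-0.972, -0.234, -0.0], [-0.234, 0.972, 0.0], [0.0, 0.0, -1.0]]
force: [0.2, 0.6, 0.7]
gripper_width: -0.002
finger_force: 0.0
```

Emit:
servo_tool --series '[[[0,0,0,0,0,0],[0,0,0.045,0,0,0],[0,0,0.045,0,0,0],[0,0,0.04,0,0,0],[0,0,0,0,0,0]]]'

```text
time: 5.4
tcp_pos: [0.5503, -0.1667, 0.1875]
tool_rot: [[-0.972, -0.235, -0.011], [-0.235, 0.972, 0.004], [0.01, 0.006, -1.0]]
force: [-1.0, 0.1, -0.2]
gripper_width: 0.0
finger_force: 0.0
```

```bash
python3 st.py
```

```text
t 5.4 tcp carton [-0.0128 -0.2219  0.1875] tip [-0.0135 -0.2214  0.1149] F [-1.   0.1 -0.2] w 0.0
R in carton [[-1.0, -0.001, -0.01], [-0.001, 1.0, 0.006], [0.01, 0.006, -1.0]] q [ -19.   10.  111.    0.   60. -123.]
```

Emit:
servo_tool --series '[[[0,0.025,0,0,0,0],[0,0.025,0,0,0,0],[0,0.025,-0.0125,0,0,0],[0,0.025,-0.0125,0,0,0],[0,0.025,-0.0125,0,0,0],[0,0,-0.0213,0,0,0],[0,0.0375,0.005,0,0,0],[0,0.0275,0.0275,0,0,0],[0,0.009,0.0188,0,0,0],[0,0,0.0125,0,0,0]]]'

```text
time: 6.4
tcp_pos: [0.517, -0.0122, 0.1903]
tool_rot: [[-0.972, -0.237, 0.002], [-0.237, 0.972, 0.0], [-0.002, -0.0, -1.0]]
force: [1.0, 1.1, 1.6]
gripper_width: -0.0
finger_force: 0.6
```

Emit:
servo_tool --series '[[[0,0,0.005,0,0,0],[0,0,0.002,0,0,0],[0,0,0,0,0,0]]]'

```text
time: 6.7
tcp_pos: [0.5171, -0.0145, 0.1837]
tool_rot: [[-0.972, -0.234, -0.0], [-0.234, 0.972, -0.0], [0.0, -0.0, -1.0]]
force: [-0.6, -0.5, 0.1]
gripper_width: -0.002
finger_force: 0.0
```

```bash
python3 st.py
```

```text
t 6.7 tcp carton [-0.0096 -0.0661  0.1837] tip [-0.0096 -0.0661  0.1111] F [-0.6 -0.5  0.1] w -0.002
R in carton [[-1.0, -0.0, -0.0], [-0.0, 1.0, -0.0], [0.0, -0.0, -1.0]] q [  -4.    4.  118.   -0.   58. -108.]
```

Emit:
servo_tool --series '[[[0,0,0.004,0,0,0],[0,0,0.003,0,0,0],[0,0,0.001,0,0,0],[0,0,0,0,0,0]]]'

```text
time: 7.1
tcp_pos: [0.5175, -0.0142, 0.1781]
tool_rot: [[-0.972, -0.234, 0.001], [-0.234, 0.972, -0.0], [-0.001, -0.001, -1.0]]
force: [-1.1, -0.1, 4.7]
gripper_width: 0.003
finger_force: 2.3
```

```bash
python3 st.py
```

```text
t 7.1 tcp carton [-0.0091 -0.0659  0.1781] tip [-0.0091 -0.066   0.1055] F [-1.1 -0.1  4.7] w 0.003
R in carton [[-1.0, -0.001, 0.001], [-0.001, 1.0, -0.001], [-0.001, -0.001, -1.0]] q [  -4.    5.  118.   -0.   57. -108.]
```

Emit:
servo_tool --series '[[[0,0,-0.049,0,0,0],[0,0.0165,-0.049,0,0,0],[0,0.0165,-0.049,0,0,0],[0,0.0165,-0.049,0,0,0],[0,0.0165,-0.049,0,0,0],[0,0.0165,-0.049,0,0,0],[0,0,0,0,0,0]]]'

```text
time: 7.8
tcp_pos: [0.5033, 0.0515, 0.4197]
tool_rot: [[-0.972, -0.236, 0.012], [-0.236, 0.972, 0.001], [-0.012, -0.002, -1.0]]
force: [0.6, 0.3, 0.4]
gripper_width: 0.002
finger_force: 0.0
```

```bash
python3 st.py;  python3 - <<'E'
from bench import env
import cv2,numpy as np
a,b=[cv2.resize(env.capture(n)["image"][s],(390,520),interpolation=cv2.INTER_CUBIC)[:,:,::-1] for n,s in(("top",np.s_[110:250,180:300]),("side",np.s_[115:265,190:310]))]
cv2.imwrite("pics/p2.png",np.hstack([a,b]))
E
```

```text
t 7.8 tcp carton [-0.0076  0.0013  0.4197] tip [-0.0067  0.0011  0.3471] F [0.6 0.3 0.4] w 0.002
R in carton [[-1.0, -0.002, 0.012], [-0.002, 1.0, -0.002], [-0.012, -0.002, -1.0]] q [   3.   -7.  103.    0.   83. -101.]
```

View pics/p2.png

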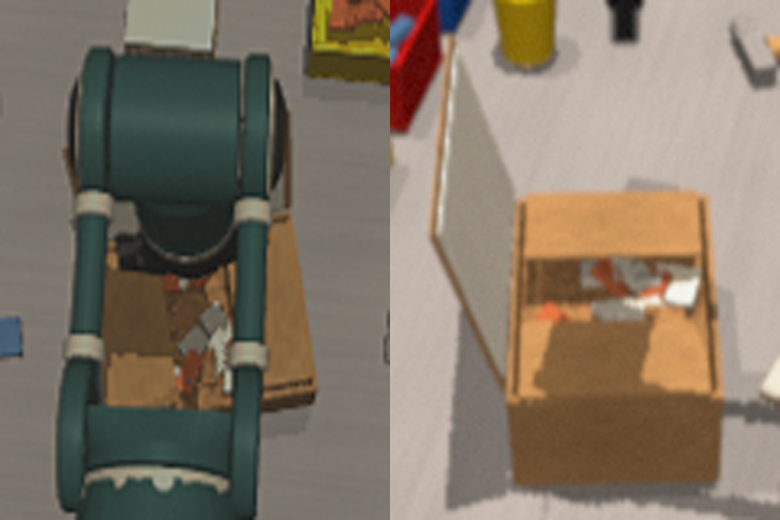

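Both flaps lie flat, brown side up (side view at (612,225) and (615,355)), and the lid hasn't moved. Next I'll go over and behind the lid.

Emit:
servo_tool --series '[[[-0.052,0,0,0,0,0],[-0.052,0,0,0,0,0],[-0.052,0,0,0,0,0],[-0.052,0,0,0,0,0],[-0.052,0,0,0,0,0],[0,0,0,0,0,0],[0,0,0.04,0,0,0],[0,0,0.04,0,0,0],[0,0,0.04,0,0,0],[0,0,0.035,0,0,0]]]'

```text
time: 8.9
tcp_pos: [0.7015, 0.0982, 0.2844]
tool_rot: [[-0.972, -0.234, -0.005], [-0.234, 0.972, -0.001], [0.005, 0.0, -1.0]]
force: [-0.3, 0.6, 0.3]
gripper_width: 0.0
finger_force: 0.0
```

Emit:
servo_tool --series '[[[0,0,0,0,0,0]]]'

```text
time: 9.0
tcp_pos: [0.6993, 0.098, 0.2804]
tool_rot: [[-0.972, -0.234, -0.014], [-0.234, 0.972, -0.002], [0.014, 0.002, -1.0]]
force: [-0.4, 0.4, -0.4]
gripper_width: -0.003
finger_force: 0.0
```

```bash
python3 st.py
```

```text
t 9.0 tcp carton [0.1939 0.0008 0.2804] tip [0.1929 0.0009 0.2078] F [-0.4  0.4 -0.4] w -0.003
R in carton [[-1.0, -0.001, -0.014], [-0.001, 1.0, 0.002], [0.014, 0.002, -1.0]] q [  6.  20.  89.  -0.  73. -98.]
```

Emit:
servo_tool --series '[[[0,0,-0.034,0,0,0],[0.03,0,0,0,0,0],[0.03,0,0,0,0,0],[0.03,0,0,0,0,0],[0.029,0,-0.01,0,0,0],[0.0425,0,0.006,0,0,0],[0.039,0,0.016,0,0,0],[0.034,0,0.026,0,0,0],[0.026,0,0.034,0,0,0],[0.016,0,0.039,0,0,0]]]'

```text
time: 10.0
tcp_pos: [0.4877, 0.0466, 0.2283]
tool_rot: [[-0.972, -0.234, 0.004], [-0.234, 0.972, -0.0], [-0.004, -0.001, -1.0]]
force: [0.1, 0.3, 0.4]
gripper_width: -0.001
finger_force: 0.2
```

Emit:
servo_tool --series '[[[0.003,0,0.019,0,0,0],[0.003,0,0.012,0,0,0],[0,0,0,0,0,0]]]'

```text
time: 10.3
tcp_pos: [0.483, 0.0458, 0.2016]
tool_rot: [[-0.972, -0.234, -0.002], [-0.234, 0.972, -0.0], [0.002, 0.0, -1.0]]
force: [-0.5, -0.5, 0.5]
gripper_width: 0.001
finger_force: 0.0
```

```bash
python3 st.py
```

```text
t 10.3 tcp carton [-0.0286  0.0005  0.2016] tip [-0.0288  0.0005  0.129 ] F [-0.5 -0.5  0.5] w 0.001
R in carton [[-1.0, -0.001, -0.002], [-0.001, 1.0, 0.0], [0.002, 0.0, -1.0]] q [   2.   -0.  121.   -0.   60. -101.]
```

Emit:
servo_tool --series '[[[0,0,0.009,0,0,0],[0,0,0.006,0,0,0],[0,0,0.004,0,0,0],[0,0,0.002,0,0,0],[0,0,0,0,0,0]]]'

```text
time: 10.8
tcp_pos: [0.4841, 0.0461, 0.1853]
tool_rot: [[-0.972, -0.235, 0.0], [-0.235, 0.972, 0.0], [-0.0, 0.0, -1.0]]
force: [-0.7, 0.4, -0.3]
gripper_width: -0.001
finger_force: 0.0
```

```bash
python3 st.py
```

```text
t 10.8 tcp carton [-0.0275  0.0006  0.1853] tip [-0.0275  0.0006  0.1127] F [-0.7  0.4 -0.3] w -0.001
R in carton [[-1.0, -0.001, 0.0], [-0.001, 1.0, 0.0], [-0.0, 0.0, -1.0]] q [   3.    1.  121.    0.   58. -101.]
```

Emit:
servo_tool --series '[[[0,0,0.001,0,0,0],[0,0,0.001,0,0,0],[0,0,0,0,0,0]]]'

```text
time: 11.1
tcp_pos: [0.4842, 0.0461, 0.185]
tool_rot: [[-0.972, -0.235, 0.0], [-0.235, 0.972, -0.0], [-0.0, -0.0, -1.0]]
force: [-4.3, -0.4, 8.2]
gripper_width: -0.003
finger_force: 4.0
```

```bash
python3 st.py;  python3 - <<'E'
from bench import env
import cv2,numpy as np
a,b=[cv2.resize(env.capture(n)["image"][s],(390,520),interpolation=cv2.INTER_CUBIC)[:,:,::-1] for n,s in(("top",np.s_[110:250,180:300]),("side",np.s_[115:265,190:310]))]
cv2.imwrite("pics/p3.png",np.hstack([a,b]))
E
```

```text
t 11.1 tcp carton [-0.0274  0.0006  0.185 ] tip [-0.0274  0.0006  0.1124] F [-4.3 -0.4  8.2] w -0.003
R in carton [[-1.0, -0.001, 0.0], [-0.001, 1.0, -0.0], [-0.0, -0.0, -1.0]] q [   3.    1.  121.   -0.   58. -101.]
```

View pics/p3.png

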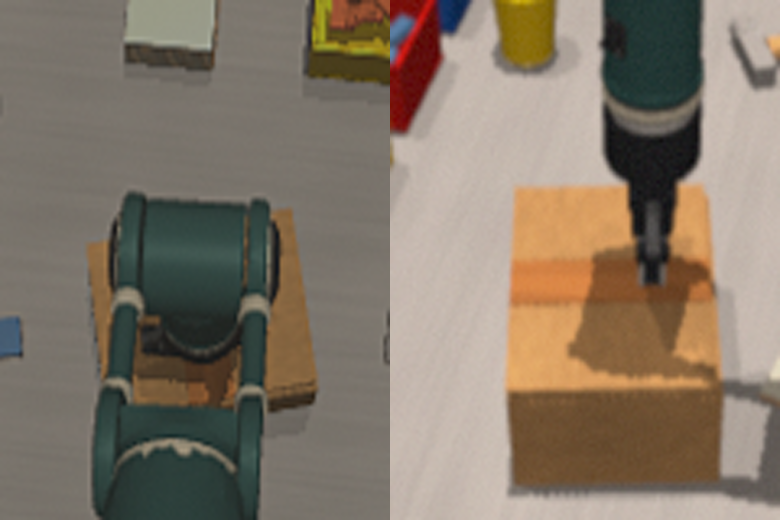

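The lid is flat on the carton (side view, tape strip at (610,280)), pressed to its stop with 8 N. I'll lift straight up and clear.

Emit:
servo_tool --series '[[[0,0,-0.01,0,0,0],[0,0,-0.04,0,0,0],[0,0,-0.04,0,0,0],[0,0,-0.04,0,0,0],[0,0,-0.04,0,0,0],[0,0,0,0,0,0],[0,0,0,0,0,0],[0,0,0,0,0,0]]]'

```text
time: 12.0
tcp_pos: [0.4832, 0.0461, 0.3184]
tool_rot: [[-0.972, -0.235, -0.002], [-0.235, 0.972, -0.0], [0.002, 0.0, -1.0]]
force: [-0.3, 0.2, -1.1]
gripper_width: -0.005
finger_force: 0.0
```

```bash
python3 st.py;  python3 - <<'E'
from bench import env
import cv2
cv2.imwrite("pics/p4.png",cv2.resize(env.capture("side")["image"],(768,576))[:,:,::-1])
E
```

```text
t 12.0 tcp carton [-0.0284  0.0007  0.3184] tip [-0.0286  0.0008  0.2458] F [-0.3  0.2 -1.1] w -0.005
R in carton [[-1.0, -0.001, -0.002], [-0.001, 1.0, 0.0], [0.002, 0.0, -1.0]] q [   3.   -6.  113.   -0.   73. -101.]
```

View pics/p4.png

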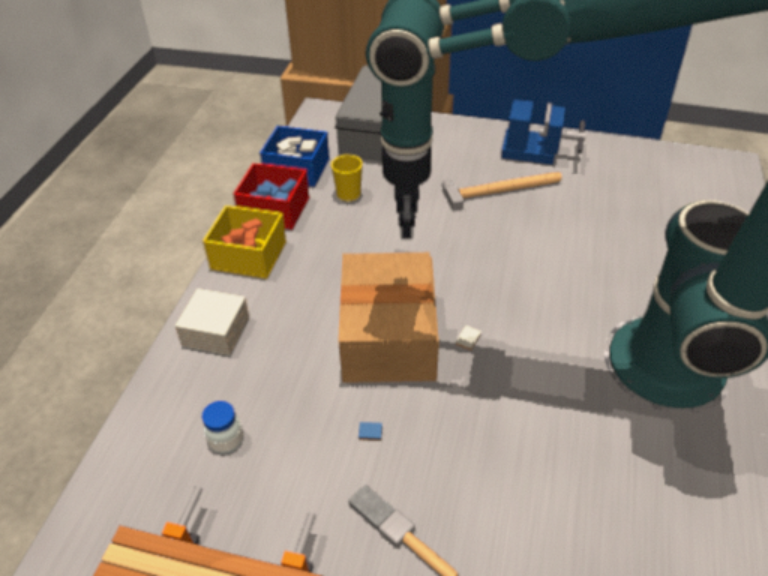

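The carton is shut flat at (388,315), the arm is clear at (405,230), and everything else is where it was.

```bash
python3 -c "
from bench import env
print(env.job_done())"
```

```text
the job is handed in; nothing more can be done
None
```

I closed the carton as asked: left flap, then right flap, then the lid, each pushed down flat; the arm is clear, nothing else looks moved, and I handed the job in at about 12 s.

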